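Clear the packing deck into the scrap well

ROBOT

A 7-joint arm with a two-finger parallel gripper is mounted at the origin on the work surface. World frame = base frame: x ahead of the robot, y to its left, z up, the work surface at z = 0. Lengths are in mm, angles in rad, forces in N, time in s.
With the tool pointing down it reaches from about 425 to 825 mm from the base axis. Payload 3.6 kg.
Tool frame: the origin (TCP) lies between the finger pads; the fingertips stand 25 mm ahead of it and the grasp point (between the pads) lies 6 mm ahead of it; z points along the fingers, y is the line along which they close (so a half turn about z gives the same grasp; the last joint's range is limited). The gripper opens to 85 mm and grips with 20 to 120 N. Pads are 22 mm wide; open, the fingers measure 114 mm over their backs; the gripper's body (76 mm by 85 mm) begins 54 mm behind the grasp point. The pads swing forward as they close: fully open they stand 13 mm farther back than shut.
Start: joints at [1.25, 0.615, -0.013, 1.423, 0.008, 1.103, -0.04], TCP at [188.868, -621.927, 256.297] pointing down, gripper open.
Joint ranges: [-3.12, 3.12], [-0.3, 2.06], [-1.34, 1.32], [0.26, 2.42], [-1.36, 4.5], [0.01, 1.98], [-2.84, 2.84]. Speed limits (rad/s): [2.79, 2.79, 3.14, 3.14, 3.14, 3.14, 3.14].

INTERFACE

Orientations are given as a 3x3 rotation matrix whose columns are the frame's x, y, z axes.
In Python, from bench import ctrl gives the robot as it stands.
- The arm moves only by the tool move_arm, never from a script. Its argument "steps" is a list of rows, each an object with "offset": the shift along the world's x, y, z in cm, a list of three; "yaw": the turn about the world's z in degrees. A call has 1 to 12 rows; each row is the pose to reach, as a shift and turn from the pose commanded when the call began; what a row does not reach only later rows make up. A row lasts 1/8 s, in which the tool goes at most 62.5 mm and 10.7 degrees, less where a joint would pass 70% of its speed; a pose out of reach is approached as far as the arm can. A call with a gripper value outside its range is refused whole. "fingers" is the opening, from -1 (shut) to 1 (fully open), set as the call begins (left out, the last holds). The fingers move at their own pace and stop on an object; "newtons" is the grip in N (left out, the last holds). Time passes only in rows, so rows that repeat a pose let the fingers close. It gives the time, the measured TCP pose, the force, the opening and the grip force at its end, in the units of the state.
- ctrl.sense(): the state, without advancing time (a new reading comes with each control period).
- ctrl.grab_frame(name): name is "scene" or "top" or "wrist"; returns a dict with "pixels" (384x512x3 uint8, red, green, blue), "fov_y" (degrees; the focal length in pixels is half the picture's height over the tangent of half this angle, whatever the lens; pixels are square), "cx", "cy" (the principal point, pixels), "k1" (the pictures are not rectified: a ray, as slopes to the right and down, at radius r is drawn at 1 + k1 r^2 times it, then the intrinsics apply), "R" (3x3) and "t" (3): a world point X has camera coordinates R X + t; the wrist camera has in their place "hand_eye" (4x4, takes a point from camera to tool coordinates, whose origin is the TCP and whose axes are the flange's). Camera axes: x right, y down, z forward; pixel columns grow to the right and rows downward; lengths in mm; the calibration is good to about 2 mm. A picture is of the moment at which its call begins: read the wrist's pose just before it. There is no depth.
- ctrl.hand_in(): hands the job in; it is judged then, once.
Trained networks look in a picture, given as the dict that the camera call returned (one of the last four; its "shot" number tells which), for a name from the list of things; names that differ only in an ending like _2 or _b are one class to them, and where a whole thing is asked for, a point or a joint stands for the part that bears it (a point fixed in the world has none). Each returns a list of dicts, best first, with "confidence" (0 to 1); they miss things now and then, are a little off and sometimes report something else, mostly with a low value. They report only what shows in the picture. A call takes as long as a camera call. They do not tell look-alikes from the thing itself.
- ctrl.masks_of(picture, target): "region" (384x512 bool, what is visible of it) and "location" ([column, row] as shares, 0 to 1, of the picture: columns of its width, rows of its height, amid what is visible of it).
- ctrl.place_of(picture, target): "location" ([column, row] as shares, 0 to 1, of the picture: columns of its width, rows of its height: a listed point, or the origin of a listed thing).
The state is a dict: "time": time; "joints": joint angles; "dq": joint speeds; "joint_torque": joint torques, N m; "ee_pos": TCP position; "orientation": TCP orientation; "ft_force": force on the tool from outside, world axes, zero at the start; "torque": the same for the moment, N m; "grip_width": finger opening in mm; "finger_force": force on a finger pad.
Only numpy, scipy, OpenCV 4.12 (cv2) and the standard library are available. Lean on these libraries where they do the work, as an engineer would, in place of code of your own. Each camera call takes 0.05 s, during which the arm holds its last target. There are 200 camera calls.

TASK

Slide the scrap well's cover open, take the scraper block from its tray and wipe all three wood chips off the deck into the well with it, never touching the chips with the gripper itself. Then stand the scraper back upright on the floor of its tray and slide the cover fully shut. Leave the parcels and the tape roll alone.

Things in the scene. Friction and masses are not known exactly. Their poses are not given: they have to be found in the camera images.
- station: Fixed grey station, 210 (x) by 525 mm (y). Origin at counter height, mid-width, under the edge between deck and well. Deck: steel plate, top z 70 mm, y 0 to +250, open at both ends, side guards (inner faces x -95/+95, tops z 85). Scrap well: y 0 to -130 mm, 190 wide, floor z 8. The cover's two runners (inner faces x -95/+95, tops z 86) reach on to y -275.
- cover (a joint): Slide of the flat aluminium cover over the well, in m: 0 = fully shut over the well, 0.13 = fully open; it opens along the station's -y. About 2 N to move; stays where left; starts shut or up to 30 mm open.
- cover_grip (a point): Point in the middle of the cover's upright black grip bar, 96 mm above the counter. The bar is 80 mm along the station's x, 14 mm thick along y, and stands 32 mm high on the cover (from z = 78 to 110 mm). The cover is 186 x 136 x 6 mm and centred under the bar.
- scraper: Loose scraper block, 0.15 to 0.3 kg, upright in its tray. Black plastic blade block 150 (x) x 26 (y) x 30 mm high; on it a wooden handle ridge 100 (x) x 22 mm (y), 30 to 72 mm above the underside: grip it across y. Origin at the centre of the underside, z up. Same both ways round.
- tray: Fixed shallow grey plastic tray of the scraper on the counter beyond the deck's +y end. Outside 190 mm (x) x 74 mm (y) x 18 mm high, walls 6 mm, inner floor 6 mm above the counter (inside 178 x 62 mm). Origin at the centre of its underside.
- chip1: loose flat chip of pale pallet wood, 60 x 20 x 10 mm (x long, z thick), origin at the centre of its underside; lies flat on the deck at the start, at any of a range of places and turned up to 0.6 rad from the station's x
- chip2: loose flat chip of pale pallet wood, 62 x 18 x 11 mm (x long, z thick), origin at the centre of its underside; lies flat on the deck at the start, at any of a range of places and turned up to 0.6 rad from the station's x
- chip3: loose flat chip of pale pallet wood, 58 x 21 x 10 mm (x long, z thick), origin at the centre of its underside; lies flat on the deck at the start, at any of a range of places and turned up to 0.6 rad from the station's x
- parcel: Bystander: carton 70 x 110 x 60 mm with a black strap, beyond the station; origin at the centre of its underside.
- tape_roll: Bystander: roll of amber tape lying flat, 96 mm across, 45 mm high, beyond the station; origin at the centre of its underside.
- small_parcel: Bystander: carton 80 x 110 x 50 mm with a black strap, near the robot's right; origin at the centre of its underside.
Mind the look-alikes: they are no part of the job. What is shaped like the chip2 but orange, pink or turquoise is not meant.

How it is judged:
By the outcome, as a careful person would: the job done as asked, in the order asked, and still so for the second after the job is handed in, with the robot touching nothing.
It also fails if it takes over 72 s, if anything falls off the work surface, if the arm or the gripper's body presses on something with over 40 N, if the wrist force passes 120 N, or if a joint passes its speed limit or range.

## Working session

There is one attempt and no reset: what is moved stays moved. The work goes in short steps, Python scripts to look and compute and a tool call to move; the robot and the scene stay as the last step left them, time stands still between calls to the robot, and variables do not carry over. Pictures are saved under pics/ and viewed, at most 10 in all, crops included, and the job is handed in when it is done.

Besides the shell and the picture viewer there is one more tool, called after ">>>" as name(argument=value, ...) on one line, values as JSON. move_arm: Moves the arm, as the interface text tells. Its arguments: {"type":"object","properties":{"steps":{"type":"array"},"fingers":{"type":"number"},"newtons":{"type":"number"}},"required":["steps"]}

```bash
mkdir -p pics; ls; cat > h.py <<'E'
import numpy as np, cv2
from bench import ctrl
def save(p,n): cv2.imwrite('pics/'+n+'.png',cv2.cvtColor(p['pixels'],cv2.COLOR_RGB2BGR))
def f_of(p): return 192/np.tan(np.radians(p['fov_y'])/2)
def ray(p,u,v,s=None):
    f=f_of(p); d=np.array([(u-p['cx'])/f,(v-p['cy'])/f]); q=d.copy()
    for _ in range(30): q=d/(1+p['k1']*(q@q))
    r=np.array([q[0],q[1],1.])
    if 'R' in p:
        R=np.array(p['R']);t=np.array(p['t']); return -R.T@t, R.T@r
    H=np.array(p['hand_eye']);O=np.array(s['orientation']);e=np.array(s['ee_pos'])
    return O@H[:3,3]+e, O@H[:3,:3]@r
def at(p,u,v,z,s=None):
    o,d=ray(p,u,v,s); return (o+d*(z-o[2])/d[2])
def px(p,loc): return loc[0]*512,loc[1]*384
E
python3 - <<'E'
from h import *
s=ctrl.sense(); print(s['ee_pos'],s['orientation'],s['grip_width'],s['time'])
Z=dict(cover_grip=96,scraper=6,tray=0,chip1=70,chip2=70,chip3=70,parcel=0,small_parcel=0,tape_roll=0,station=0)
for n in('top','scene'):
    p=ctrl.grab_frame(n); save(p,n+'0')
    print(n,{k:np.round(p[k],3).tolist() for k in('fov_y','cx','cy','k1','R','t')})
    for t,z in Z.items():
        for r in ctrl.place_of(p,t)[:4]:
            u,v=px(p,r['location']); print(t,round(r['confidence'],2),round(u),round(v),np.round(at(p,u,v,z)[:2],1))
E
```

```text
pics
[ 188.66432017 -621.26514431  255.12224426] [[ 9.56829789e-01  2.90647751e-01 -7.99637440e-04]
 [ 2.90648848e-01 -9.56826562e-01  2.48526913e-03]
 [-4.27764581e-05 -2.61039324e-03 -9.99996592e-01]] 85.58049017872845 0.0
top {'fov_y': 52.977, 'cx': 256.5, 'cy': 192.362, 'k1': 0.045, 'R': [[0.028, -0.999, 0.025], [-0.993, -0.03, -0.113], [0.114, -0.022, -0.993]], 't': [-76.07, 534.576, 1278.09]}
cover_grip 0.96 292 190 [ 541.  -174.1]
scraper 0.65 162 201 [500.1 262.1]
tray 0.97 162 198 [512.1 263.1]
chip1 0.66 257 183 [564.1 -61.7]
chip1 0.55 194 133 [726.4 152.9]
chip1 0.53 239 176 [585.5  -1.3]
chip1 0.52 221 178 [576.   57.2]
chip2 0.66 257 183 [564.1 -61.7]
chip2 0.55 194 133 [726.4 152.9]
chip2 0.53 239 176 [585.5  -1.3]
chip2 0.52 221 178 [576.   57.2]
chip3 0.66 257 183 [564.1 -61.7]
chip3 0.55 194 133 [726.4 152.9]
chip3 0.53 239 176 [585.5  -1.3]
chip3 0.52 221 178 [576.   57.2]
parcel 0.61 231 123 [785.6  37.3]
small_parcel 0.7 364 272 [ 278.7 -435.1]
tape_roll 0.96 298 131 [ 763.3 -203.4]
tape_roll 0.28 290 193 [ 542.1 -177.6]
station 0.94 265 189 [551.7 -89.8]
scene {
[... 313 characters left out ...]
71 [572.3 273.7]
scraper 0.7 361 267 [506.9 258.3]
tray 0.85 362 267 [502.6 261.3]
chip1 0.74 248 209 [562.6 -53.3]
chip1 0.74 282 232 [574.1  57.6]
chip1 0.73 281 324 [774.7 188. ]
chip1 0.66 329 205 [428.3 110.1]
chip2 0.74 248 209 [562.6 -53.3]
chip2 0.74 282 232 [574.1  57.6]
chip2 0.73 281 324 [774.7 188. ]
chip2 0.66 329 205 [428.3 110.1]
chip3 0.74 248 209 [562.6 -53.3]
chip3 0.74 282 232 [574.1  57.6]
chip3 0.73 281 324 [774.7 188. ]
chip3 0.66 329 205 [428.3 110.1]
parcel 0.84 224 305 [788.4  38. ]
parcel 0.67 206 114 [ 275.9 -441.5]
small_parcel 0.94 206 115 [ 276.8 -438.3]
tape_roll 0.8 153 251 [ 777.1 -206.9]
station 0.74 215 180 [ 489.8 -228.1]
station 0.63 236 218 [565.3 -93.4]
```

```bash
python3 -c "
import cv2
a=cv2.imread('pics/top0.png')[90:260,120:340];cv2.imwrite('pics/c0.png',cv2.resize(a,None,fx=3.5,fy=3.5,interpolation=cv2.INTER_CUBIC)[:600,:800])
a=cv2.imread('pics/scene0.png')[120:350,130:430];cv2.imwrite('pics/c1.png',cv2.resize(a,None,fx=2.6,fy=2.6,interpolation=cv2.INTER_CUBIC)[:600,:800])"
```

```text
(no output)
```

View pics/c0.png

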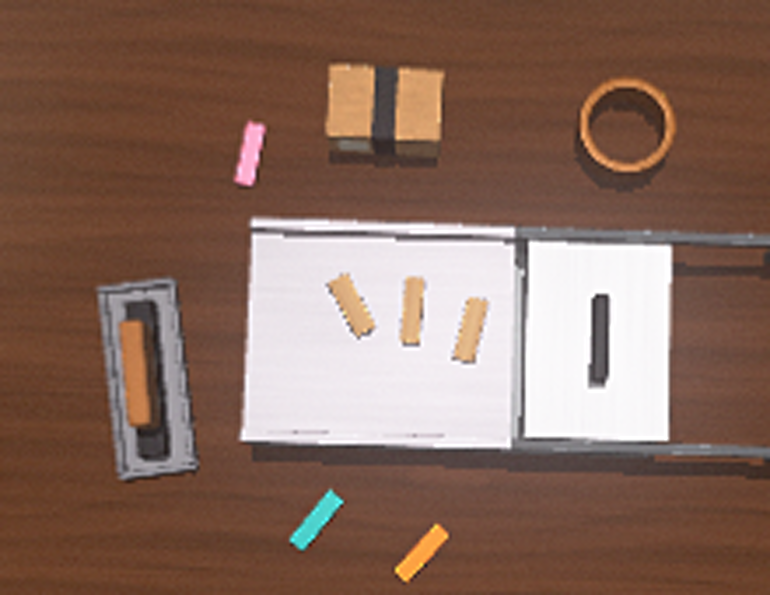

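View pics/c1.png

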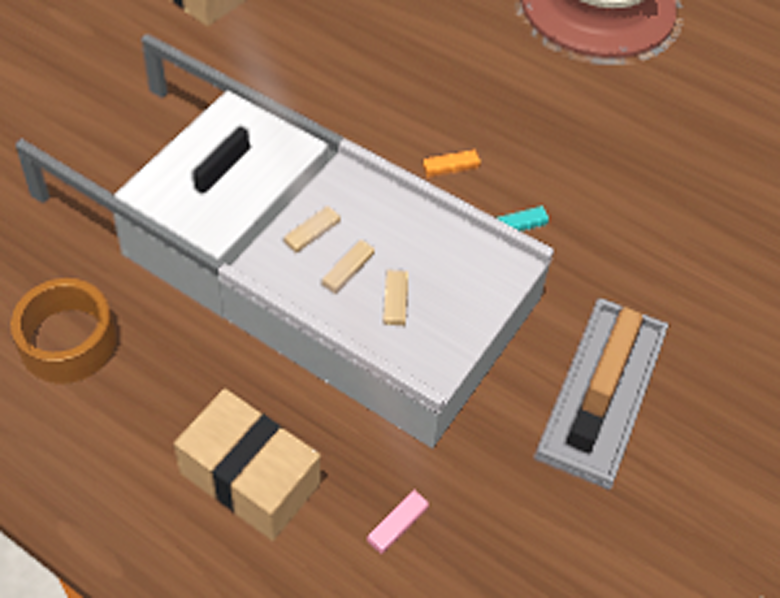

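The pictures show the cover shut or nearly so, and three pale chips on the deck at crop-0 (350,305), (412,311) and (470,330). The scraper is in its tray at left (140,375), slightly turned. The pink, turquoise and orange decoys are off the deck.

```bash
python3 - <<'E'
from h import *
p=ctrl.grab_frame('top'); q=ctrl.grab_frame('scene')
P=lambda u,v,z:at(p,u/3.5+120,v/3.5+90,z)[:2]
S=lambda u,v,z:at(q,u/2.6+130,v/2.6+120,z)[:2]
def show(n,L,f,z): 
    a=np.array([f(u,v,z) for u,v in L]);print(n,a.round(0).tolist(),a.mean(0).round(1))
show('cover top',[(525,240),(672,243),(668,440),(525,437)],P,78)
show('cover scene',[(230,92),(328,152),(222,255),(116,195)],S,78)
show('tray top',[(97,288),(173,279),(198,467),(121,479)],P,18)
show('tray sc',[(601,298),(667,324),(612,485),(537,458)],S,18)
show('deck end(85)',[(250,220),(241,440)],P,85)
show('deck end sc(85)',[(551,252),(440,405)],S,85)
show('edge y0',[(517,228),(513,447)],P,85)
show('edge sc',[(342,147),(222,268)],S,85)
for n,c in(('top',p),('scene',q)):
  for t,z in(('scraper',50),('cover_grip',78),('tray',9),('chip1',80)):
    for r in ctrl.masks_of(c,t)[:1 if t!='chip1' else 7]:
        m=r['region'].astype(np.uint8); pts=np.argwhere(m)[:,::-1].astype(np.float32)
        w=np.array([at(c,u,v,z)[:2] for u,v in pts],np.float32)
        print(n,t,round(r['confidence'],2),len(pts),np.round(cv2.minAreaRect(w)[0],1),np.round(cv2.minAreaRect(w)[1],1),round(cv2.minAreaRect(w)[2],1),c['pixels'][m>0].mean(0).round())
# handle top by colour near scraper
for c,n in((p,'top'),(q,'scene')):
    m=ctrl.masks_of(c,'scraper')[0]['region']; rgb=c['pixels'].astype(int)
    k=m&(rgb[...,0]-rgb[...,2]>60)
    w=np.array([at(c,u,v,78)[:2] for v,u in np.argwhere(k)],np.float32);print('handle',n,len(w),cv2.minAreaRect(w))
E
```

```text
cover top [[645.0, -101.0], [647.0, -240.0], [460.0, -239.0], [459.0, -105.0]] [ 552.7 -171.5]
cover scene [[462.0, -232.0], [471.0, -94.0], [641.0, -100.0], [645.0, -235.0]] [ 554.7 -165.1]
tray top [[596.0, 313.0], [607.0, 240.0], [424.0, 206.0], [411.0, 279.0]] [509.5 259.4]
tray sc [[427.0, 215.0], [416.0, 284.0], [605.0, 317.0], [621.0, 248.0]] [517.1 265.9]
deck end(85) [[654.0, 157.0], [448.0, 156.0]] [551.2 156.8]
deck end sc(85) [[455.0, 161.0], [660.0, 161.0]] [557.8 160.9]
edge y0 [[655.0, -93.0], [449.0, -94.0]] [551.9 -93.5]
edge sc [[462.0, -82.0], [656.0, -87.0]] [559.3 -84.4]
top scraper 0.87 448 [504.8 256.6] [144.7  36.6] 5.8 [117.  83.  62.]
top cover_grip 0.78 2227 [ 552.5 -170. ] [135.6 185.1] 89.6 [239. 237. 239.]
top tray 0.55 731 [511.6 261.7] [190.3  76.4] 9.6 [140. 134. 139.]
top chip1 0.64 98 [377.7  86.2] [17.8 56.9] 54.0 [ 77. 201. 196.]
top chip1 0.57 104 [576.3   4.5] [18.3 61. ] 86.3 [220. 178. 134.]
top chip1 0.46 101 [351.7 -11. ] [20.2 56.6] 43.0 [243. 160.  67.]
scene scraper 0.71 1015 [ 784.4 -184.8] [121.7  90.9] 58.6 [141.  89.  43.]
scene cover_grip 0.89 2595 [ 553.6 -169.8] [137.9 184.1] 89.5 [228. 227. 227.]
scene tray 0.64 1419 [512.7 263.7] [201.6  77.1] 9.9 [161. 158. 161.]
scene chip1 0.7 125 [580.2   5.7] [15.6 59.4] 85.9 [229. 200. 160.]
scene chip1 0.7 203 [770.2 186.9] [18.3 57.2] 80.8 [248. 185. 207.]
scene chip1 0.68 132 [428.6 118.6] [26.8 46.6] 52.8 [ 83. 185. 176.]
scene chip1 0.63 186 [584.3  63.1] [60.3 22. ] 32.9 [224. 195. 152.]
scene chip1 0.52 179 [563.3 -49.1] [24.  65.6] 79.0 [222. 195. 161.]
handle top 185 ((508.6462097167969, 258.5900573730469), (95.60411834716797, 20.13343620300293), 7.967705726623535)
handle scene 1001 ((794.5796508789062, -168.21603393554688), (117.99484252929688, 88.09184265136719), 58.632144927978516)
```

>>> move_arm(steps=[{"offset": [36.4, 45.1, -8], "yaw": -16.9}, {"offset": [36.4, 45.1, -8], "yaw": -16.9}, {"offset": [36.4, 45.1, -8], "yaw": -16.9}, {"offset": [36.4, 45.1, -8], "yaw": -16.9}, {"offset": [36.4, 45.1, -8], "yaw": -16.9}, {"offset": [36.4, 45.1, -8], "yaw": -16.9}, {"offset": [36.4, 45.1, -8], "yaw": -16.9}, {"offset": [36.4, 45.1, -8], "yaw": -16.9}, {"offset": [36.4, 45.1, -8], "yaw": -16.9}, {"offset": [36.4, 45.1, -8], "yaw": -16.9}, {"offset": [36.4, 45.1, -8], "yaw": -16.9}, {"offset": [36.4, 45.1, -8], "yaw": -16.9}], fingers=1)

```text
time: 3.2
ee_pos: [551.4, -173.9, 176.5]
orientation: [[1.0, -0.004, -0.001], [-0.004, -1.0, -0.002], [-0.001, 0.002, -1.0]]
ft_force: [-0.7, -0.3, 0.5]
grip_width: 85.5
finger_force: 0.0
```

>>> move_arm(steps=[{"offset": [0, 0, -5], "yaw": 0}, {"offset": [0, 0, -6.7], "yaw": 0}, {"offset": [0, 0, -6.7], "yaw": 0}])

```text
time: 3.58
ee_pos: [551.4, -172.4, 108.6]
orientation: [[1.0, -0.003, -0.003], [-0.003, -1.0, 0.0], [-0.003, -0.0, -1.0]]
ft_force: [0.6, 0.3, 0.5]
grip_width: 85.2
finger_force: 0.0
```

>>> move_arm(steps=[{"offset": [0, 0, 0], "yaw": 0}, {"offset": [0, 0, 0], "yaw": 0}, {"offset": [0, 0, 0], "yaw": 0}, {"offset": [0, 0, 0], "yaw": 0}, {"offset": [0, 0, 0], "yaw": 0}, {"offset": [0, 0, 0], "yaw": 0}], fingers=-1, newtons=40)

```text
time: 4.32
ee_pos: [553.2, -170.7, 109.9]
orientation: [[1.0, 0.0, 0.001], [0.0, -1.0, 0.0], [0.001, -0.0, -1.0]]
ft_force: [-1.4, 0.8, 5.9]
grip_width: 13.4
finger_force: 41.8
```

>>> move_arm(steps=[{"offset": [0, -1.5, 0], "yaw": 0}, {"offset": [0, -3.5, 0], "yaw": 0}, {"offset": [0, -5.5, 0], "yaw": 0}, {"offset": [0, -7.5, 0], "yaw": 0}, {"offset": [0, -9.5, 0], "yaw": 0}, {"offset": [0, -10.5, 0], "yaw": 0}, {"offset": [0, -11.2, 0], "yaw": 0}, {"offset": [0, -11.6, 0], "yaw": 0}, {"offset": [0, -11.6, 0], "yaw": 0}])

```text
time: 5.45
ee_pos: [553.1, -287.0, 109.9]
orientation: [[1.0, -0.0, 0.001], [-0.0, -1.0, 0.0], [0.001, -0.0, -1.0]]
ft_force: [-1.0, 0.9, 5.1]
grip_width: 13.1
finger_force: 41.9
```

>>> move_arm(steps=[{"offset": [0, -0.3, 0], "yaw": 0}, {"offset": [0, -0.6, 0], "yaw": 0}, {"offset": [0, -0.6, 0], "yaw": 0}])

```text
time: 5.82
ee_pos: [553.1, -287.2, 109.9]
orientation: [[1.0, 0.003, -0.002], [0.003, -1.0, 0.008], [-0.002, -0.008, -1.0]]
ft_force: [-3.7, 9.3, 10.2]
grip_width: 13.3
finger_force: 42.7
```

>>> move_arm(steps=[{"offset": [0, 0.6, 0], "yaw": 0}, {"offset": [0, 0.6, 0], "yaw": 0}, {"offset": [0, 0.6, 0], "yaw": 0}, {"offset": [0, 0.6, 3], "yaw": 0}, {"offset": [0, 0.6, 9], "yaw": 0}], fingers=1)

```text
time: 6.45
ee_pos: [551.1, -286.9, 197.3]
orientation: [[1.0, -0.001, -0.007], [-0.001, -1.0, 0.003], [-0.007, -0.002, -1.0]]
ft_force: [0.6, -1.1, 0.5]
grip_width: 85.5
finger_force: 0.0
```

>>> move_arm(steps=[{"offset": [-4.2, 54.6, 4], "yaw": 9}, {"offset": [-4.2, 54.6, 4], "yaw": 9}, {"offset": [-4.2, 54.6, 4], "yaw": 9}, {"offset": [-4.2, 54.6, 4], "yaw": 9}, {"offset": [-4.2, 54.6, 4], "yaw": 9}, {"offset": [-4.2, 54.6, 4], "yaw": 9}, {"offset": [-4.2, 54.6, 4], "yaw": 9}, {"offset": [-4.2, 54.6, 4], "yaw": 9}, {"offset": [-4.2, 54.6, 4], "yaw": 9}, {"offset": [-4.2, 54.6, 4], "yaw": 9}, {"offset": [-4.2, 54.6, 4], "yaw": 9}])

```text
time: 7.82
ee_pos: [511.3, 257.6, 238.9]
orientation: [[0.988, 0.155, 0.0], [0.155, -0.988, -0.002], [-0.0, 0.002, -1.0]]
ft_force: [-0.2, -0.9, -0.7]
grip_width: 85.3
finger_force: 0.0
```

```bash
python3 - <<'E'
from h import *
s=ctrl.sense(); p=ctrl.grab_frame('wrist'); save(p,'w1'); print(s['ee_pos'],s['ft_force'],p['fov_y'],np.round(p['hand_eye'],2).tolist())
rgb=p['pixels'].astype(int)
for t,z in(('scraper',78),('tray',18)):
  for r in ctrl.masks_of(p,t)[:1]:
    m=r['region']; k=m&(rgb[...,0]-rgb[...,2]>50) if t=='scraper' else m
    for mm in (k,):
        w=np.array([at(p,u,v,z,s)[:2] for v,u in np.argwhere(mm)],np.float32); print(t,r['confidence'],len(w),cv2.minAreaRect(w))
E
```

```text
[511.32221285 257.62786416 238.91695514] [-0.17342736 -0.85928708 -0.68882248] 70.83463802990215 [[-0.0, -0.96, -0.27, 67.54], [1.0, -0.0, -0.0, -1.06], [-0.0, -0.27, 0.96, -118.64], [0.0, 0.0, 0.0, 1.0]]
tray 0.79 6082 ((509.6217956542969, 264.6606750488281), (190.89564514160156, 76.15373229980469), 9.729026794433594)
```

View pics/w1.png

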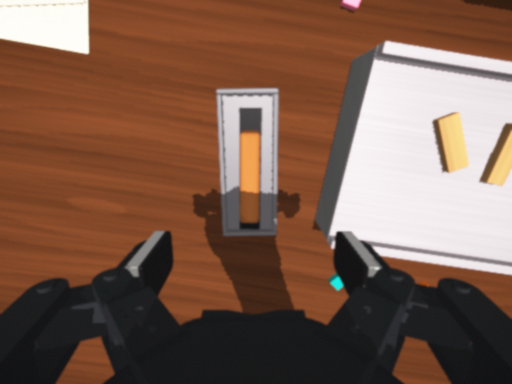

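The wrist view has the handle at columns 239–260, rows 130–224, inside the tray, square to the jaws. I'll measure it by colour.

```bash
python3 - <<'E'
from h import *
s=ctrl.sense(); p=ctrl.grab_frame('wrist')
h=p['pixels'].astype(int); k=np.zeros((384,512),bool); k[110:228,232:266]=True
k&=(h[...,0]-h[...,2]>60)
k=cv2.morphologyEx(k.astype(np.uint8),cv2.MORPH_OPEN,np.ones((3,3)))
a=np.argwhere(k);print(a.min(0),a.max(0))
w=np.array([at(p,u,v,78,s)[:2] for v,u in a],np.float32); print(cv2.minAreaRect(w))
print('blade far end z36',at(p,250,108,36,s),'near',at(p,250,228,36,s))
print('tray floor/out', [at(p,u,v,18,s).round(1)[:2].tolist() for u,v in((217,89),(278,89),(276,235),(224,235))])
E
```

```text
[131 239] [222 259]
((510.7893371582031, 261.9440002441406), (99.56072235107422, 20.60664939880371), 7.919136047363281)
blade far end z36 [582.81328282 271.72347535  36.        ] near [436.12876741 249.64336052  36.        ]
tray floor/out [[598.4, 313.7], [609.3, 242.4], [423.3, 211.8], [412.5, 282.3]]
```

>>> move_arm(steps=[{"offset": [0, 0.25, -5], "yaw": -0.5}, {"offset": [0, 0.25, -10.5], "yaw": -0.5}, {"offset": [0, 0.25, -15], "yaw": -0.5}, {"offset": [0, 0.25, -16.8], "yaw": -0.5}, {"offset": [0, 0.25, -16.8], "yaw": -0.5}])

```text
time: 8.65
ee_pos: [511.0, 260.9, 70.8]
orientation: [[0.989, 0.147, -0.001], [0.147, -0.989, -0.001], [-0.001, 0.001, -1.0]]
ft_force: [-0.3, 0.6, 0.7]
grip_width: 85.3
finger_force: 0.0
```

>>> move_arm(steps=[{"offset": [0, 0, 0], "yaw": 0}, {"offset": [0, 0, 0], "yaw": 0}, {"offset": [0, 0, 0], "yaw": 0}, {"offset": [0, 0, 0], "yaw": 0}, {"offset": [0, 0, 0], "yaw": 0}, {"offset": [0, 0, 0], "yaw": 0}], fingers=-1, newtons=70)

```text
time: 9.4
ee_pos: [511.4, 261.7, 72.3]
orientation: [[0.989, 0.148, 0.001], [0.148, -0.989, 0.001], [0.002, -0.0, -1.0]]
ft_force: [-0.3, -1.0, 6.4]
grip_width: 21.4
finger_force: 69.5
```

>>> move_arm(steps=[{"offset": [0, 0, 3], "yaw": 0}, {"offset": [0, 0, 8], "yaw": 0}, {"offset": [0, 0, 12], "yaw": 0}, {"offset": [1.5, -4, 12], "yaw": -4}, {"offset": [3.5, -9, 12], "yaw": -8.5}, {"offset": [4.2, -12.6, 12], "yaw": -8.5}, {"offset": [4.2, -12.6, 12], "yaw": -8.5}, {"offset": [4.2, -12.6, 9], "yaw": -8.5}, {"offset": [4.2, -12.6, 7], "yaw": -8.5}, {"offset": [4.2, -12.6, 6.5], "yaw": -8.5}, {"offset": [4.2, -12.6, 6.5], "yaw": -8.5}])

```text
time: 10.78
ee_pos: [552.1, 137.0, 136.5]
orientation: [[1.0, 0.002, -0.001], [0.002, -1.0, 0.001], [-0.001, -0.001, -1.0]]
ft_force: [-0.7, 0.1, -2.3]
grip_width: 21.3
finger_force: 69.0
```

```bash
python3 - <<'E'
from h import *
p=ctrl.grab_frame('scene');a=p['pixels'][120:350,130:430];cv2.imwrite('pics/c2.png',cv2.resize(a,None,fx=2.6,fy=2.6)[:600,:800,::-1])
E
```

```text
(no output)
```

View pics/c2.png

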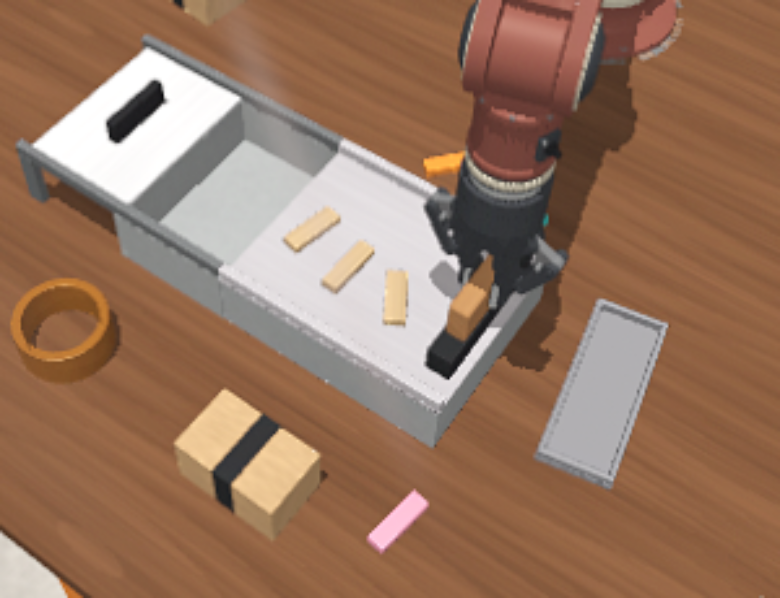

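The well is open, and the blade stands on the deck behind all three chips. I'll sweep now.

>>> move_arm(steps=[{"offset": [0, -1, 0], "yaw": 0}, {"offset": [0, -2.2, 0], "yaw": 0}, {"offset": [0, -3.4, 0], "yaw": 0}, {"offset": [0, -4.6, 0], "yaw": 0}, {"offset": [0, -5.8, 0], "yaw": 0}, {"offset": [0, -7, 0], "yaw": 0}, {"offset": [0, -8.2, 0], "yaw": 0}, {"offset": [0, -9.4, 0], "yaw": 0}, {"offset": [0, -10.6, 0], "yaw": 0}, {"offset": [0, -11.8, 0], "yaw": 0}, {"offset": [0, -13, 0], "yaw": 0}, {"offset": [0, -14, 0], "yaw": 0}])

```text
time: 12.32
ee_pos: [552.9, -5.3, 136.3]
orientation: [[1.0, -0.0, 0.0], [-0.0, -1.0, 0.0], [0.0, -0.0, -1.0]]
ft_force: [0.2, 0.3, -1.0]
grip_width: 21.1
finger_force: 69.3
```

>>> move_arm(steps=[{"offset": [0, -1, 0], "yaw": 0}, {"offset": [0, -2, 0], "yaw": 0}, {"offset": [0, -3, 0], "yaw": 0}, {"offset": [0, -4, 0], "yaw": 0}, {"offset": [0, -5, 0], "yaw": 0}, {"offset": [0, -6, 0], "yaw": 0}, {"offset": [0, -7, 0], "yaw": 0}, {"offset": [0, -8, 0], "yaw": 0}, {"offset": [0, -9, 0], "yaw": 0}, {"offset": [0, -10, 0], "yaw": 0}, {"offset": [0, -10.7, 0], "yaw": 0}, {"offset": [0, -10.7, 0], "yaw": 0}])

```text
time: 13.82
ee_pos: [552.4, -112.7, 136.0]
orientation: [[1.0, -0.002, -0.001], [-0.002, -1.0, -0.001], [-0.001, 0.001, -1.0]]
ft_force: [-0.8, 0.1, -2.3]
grip_width: 21.4
finger_force: 68.9
```

```bash
python3 - <<'E'
from h import *
p=ctrl.grab_frame('scene');a=p['pixels'][120:350,130:430];cv2.imwrite('pics/c3.png',cv2.resize(a,None,fx=2.6,fy=2.6)[:600,:800,::-1])
E
```

```text
(no output)
```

View pics/c3.png

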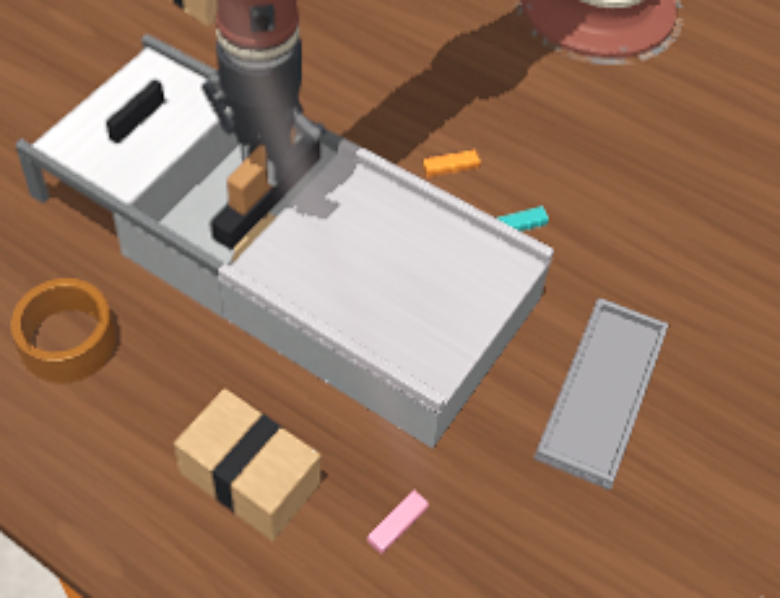

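>>> move_arm(steps=[{"offset": [0, 0, 3], "yaw": 0}, {"offset": [0, 1, 6], "yaw": 0}, {"offset": [-0.5, 6, 6], "yaw": 0}, {"offset": [-1, 12, 6], "yaw": 2}, {"offset": [-2, 18, 6], "yaw": 4}, {"offset": [-3, 24, 6], "yaw": 6}, {"offset": [-4, 30, 6], "yaw": 9}, {"offset": [-4.2, 35, 6], "yaw": 9}, {"offset": [-4.2, 37.3, 6], "yaw": 9}, {"offset": [-4.2, 37.3, 6], "yaw": 9}, {"offset": [-4.2, 37.3, 6], "yaw": 9}])

```text
time: 15.25
ee_pos: [511.4, 258.8, 196.0]
orientation: [[0.988, 0.153, -0.0], [0.153, -0.988, -0.003], [-0.001, 0.003, -1.0]]
ft_force: [0.7, -0.1, -2.2]
grip_width: 21.1
finger_force: 69.1
```

```bash
python3 - <<'E'
from h import *
p=ctrl.grab_frame('scene');a=p['pixels'][130:240,160:270];q=ctrl.grab_frame('top')['pixels'][140:225,235:345]
b=np.hstack([cv2.resize(a,(400,400)),cv2.resize(q,(400,400))]);cv2.imwrite('pics/c4.png',b[...,::-1])
E
```

```text
(no output)
```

View pics/c4.png

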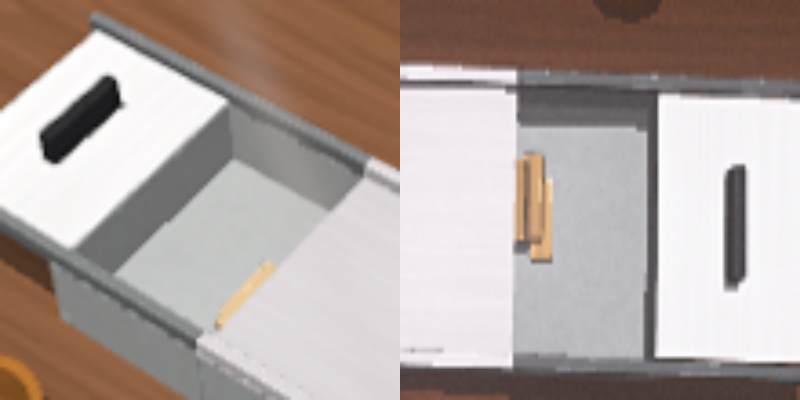

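All three chips lie in a pile against the well's deck-side wall (right panel, about (535,205)), and the deck is clear. Next I'll set the scraper down.

>>> move_arm(steps=[{"offset": [0, 0.1, -4], "yaw": 0}, {"offset": [0, 0.1, -8], "yaw": 0}, {"offset": [0, 0.1, -10.5], "yaw": 0}, {"offset": [0, 0.1, -11.6], "yaw": 0}, {"offset": [0, 0.1, -12.2], "yaw": 0}, {"offset": [0, 0.1, -12.4], "yaw": 0}, {"offset": [0, 0.1, -12.4], "yaw": 0}])

```text
time: 16.23
ee_pos: [511.4, 262.7, 73.1]
orientation: [[0.988, 0.156, 0.001], [0.156, -0.988, 0.001], [0.002, -0.001, -1.0]]
ft_force: [0.1, 0.9, -1.5]
grip_width: 21.2
finger_force: 69.1
```

>>> move_arm(steps=[{"offset": [0, 0, -0.1], "yaw": 0}, {"offset": [0, 0, -0.2], "yaw": 0}, {"offset": [0, 0, -0.2], "yaw": 0}])

```text
time: 16.6
ee_pos: [511.4, 262.9, 72.3]
orientation: [[0.988, 0.156, 0.002], [0.156, -0.988, 0.001], [0.002, -0.001, -1.0]]
ft_force: [-2.6, -1.9, 7.8]
grip_width: 21.1
finger_force: 70.6
```

>>> move_arm(steps=[{"offset": [0, 0, 0.1], "yaw": 0}, {"offset": [0, 0, 0.1], "yaw": 0}, {"offset": [0, 0, 0.1], "yaw": 0}, {"offset": [0, 0, 0.1], "yaw": 0}, {"offset": [0, 0, 4], "yaw": 0}, {"offset": [0, 0, 9], "yaw": 0}, {"offset": [0, 0, 13], "yaw": 0}], fingers=1)

```text
time: 17.48
ee_pos: [511.1, 262.7, 202.1]
orientation: [[0.988, 0.156, 0.001], [0.156, -0.988, 0.001], [0.001, -0.001, -1.0]]
ft_force: [0.9, 0.4, -0.6]
grip_width: 85.5
finger_force: 0.0
```

>>> move_arm(steps=[{"offset": [4.2, -54.9, 0], "yaw": -9}, {"offset": [4.2, -54.9, 0], "yaw": -9}, {"offset": [4.2, -54.9, 0], "yaw": -9}, {"offset": [4.2, -54.9, 0], "yaw": -9}, {"offset": [4.2, -54.9, 0], "yaw": -9}, {"offset": [4.2, -54.9, 0], "yaw": -9}, {"offset": [4.2, -54.9, 0], "yaw": -9}, {"offset": [4.2, -54.9, 0], "yaw": -9}, {"offset": [4.2, -54.9, 0], "yaw": -9}, {"offset": [4.2, -54.9, 0], "yaw": -9}, {"offset": [4.2, -54.9, 0], "yaw": -9}, {"offset": [4.2, -54.9, 0], "yaw": -9}])

```text
time: 18.98
ee_pos: [553.4, -284.1, 200.2]
orientation: [[1.0, 0.003, 0.0], [0.003, -1.0, 0.002], [0.0, -0.002, -1.0]]
ft_force: [-0.5, 0.2, 0.6]
grip_width: 85.2
finger_force: 0.0
```

```bash
python3 - <<'E'
from h import *
p=ctrl.grab_frame('scene')['pixels'][225:315,320:400];q=ctrl.grab_frame('top')['pixels'][140:230,140:250]
b=np.hstack([cv2.resize(p,(350,394)),cv2.resize(q,(440,394))]);cv2.imwrite('pics/c5.png',b[...,::-1]);print(ctrl.sense()['ee_pos'])
E
```

```text
[ 553.34075864 -284.57019566  200.4075985 ]
```

View pics/c5.png

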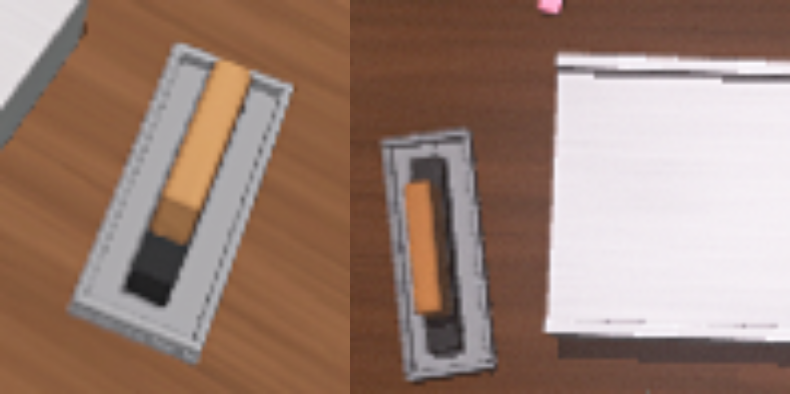

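The scraper stands upright in its tray and the deck is empty. Next is the cover.

>>> move_arm(steps=[{"offset": [0, -0.1, -5], "yaw": 0}, {"offset": [0, -0.1, -8.5], "yaw": 0}, {"offset": [0, -0.1, -9.1], "yaw": 0}, {"offset": [0, -0.1, -9.1], "yaw": 0}])

```text
time: 19.58
ee_pos: [553.6, -287.1, 110.0]
orientation: [[1.0, 0.001, 0.001], [0.001, -1.0, -0.0], [0.001, 0.0, -1.0]]
ft_force: [0.3, -0.5, 0.9]
grip_width: 85.3
finger_force: 0.0
```

>>> move_arm(steps=[{"offset": [0, 0, 0], "yaw": 0}, {"offset": [0, 0, 0], "yaw": 0}, {"offset": [0, 0, 0], "yaw": 0}, {"offset": [0, 0, 0], "yaw": 0}, {"offset": [0, 0, 0], "yaw": 0}, {"offset": [0, 0, 0], "yaw": 0}], fingers=-1, newtons=40)

```text
time: 20.32
ee_pos: [553.0, -286.9, 109.8]
orientation: [[1.0, 0.0, 0.0], [0.0, -1.0, 0.001], [0.0, -0.001, -1.0]]
ft_force: [-1.7, 2.3, 5.7]
grip_width: 13.0
finger_force: 41.3
```

>>> move_arm(steps=[{"offset": [0, 1.5, 0], "yaw": 0}, {"offset": [0, 3, 0], "yaw": 0}, {"offset": [0, 4.5, 0], "yaw": 0}, {"offset": [0, 6, 0], "yaw": 0}, {"offset": [0, 7.5, 0], "yaw": 0}, {"offset": [0, 9, 0], "yaw": 0}, {"offset": [0, 10.5, 0], "yaw": 0}, {"offset": [0, 11.5, 0], "yaw": 0}, {"offset": [0, 12.3, 0], "yaw": 0}, {"offset": [0, 12.7, 0], "yaw": 0}, {"offset": [0, 12.7, 0], "yaw": 0}])

```text
time: 21.7
ee_pos: [553.1, -158.5, 109.8]
orientation: [[1.0, 0.001, 0.001], [0.001, -1.0, 0.001], [0.001, -0.001, -1.0]]
ft_force: [-0.8, 0.1, 6.1]
grip_width: 13.6
finger_force: 41.5
```

>>> move_arm(steps=[{"offset": [0, 0.3, 0], "yaw": 0}, {"offset": [0, 0.6, 0], "yaw": 0}, {"offset": [0, 0.9, 0], "yaw": 0}, {"offset": [0, 0.9, 0], "yaw": 0}])

```text
time: 22.2
ee_pos: [553.0, -156.7, 109.8]
orientation: [[1.0, -0.003, 0.002], [-0.003, -1.0, -0.008], [0.002, 0.008, -1.0]]
ft_force: [0.6, -11.4, 3.2]
grip_width: 13.0
finger_force: 41.1
```

>>> move_arm(steps=[{"offset": [0, -0.6, 0], "yaw": 0}, {"offset": [0, -0.6, 0], "yaw": 0}, {"offset": [0, -0.6, 0], "yaw": 0}, {"offset": [0, -0.6, 0], "yaw": 0}, {"offset": [0, -0.6, 4], "yaw": 0}, {"offset": [0, -0.6, 9], "yaw": 0}, {"offset": [0, -5, 14], "yaw": 0}, {"offset": [0, -10, 14], "yaw": 0}, {"offset": [0, -16, 14], "yaw": 0}, {"offset": [0, -22, 14], "yaw": 0}, {"offset": [0, -22, 14], "yaw": 0}], fingers=1)

```text
time: 23.58
ee_pos: [549.6, -378.7, 248.4]
orientation: [[1.0, -0.01, -0.003], [-0.01, -1.0, -0.005], [-0.003, 0.005, -1.0]]
ft_force: [0.2, 0.3, -0.0]
grip_width: 85.3
finger_force: 0.0
```

```bash
python3 - <<'E'
from h import *
q=ctrl.grab_frame('top');a=q['pixels'][110:240,130:360];cv2.imwrite('pics/c6.png',cv2.resize(a,None,fx=3.4,fy=3.4)[...,::-1])
for t,z in(('cover_grip',96),):
    for r in ctrl.place_of(q,t)[:1]: print(r['confidence'],at(q,*px(q,r['location']),z))
r=ctrl.masks_of(q,'cover_grip')[0]; w=np.array([at(q,u,v,78)[:2] for v,u in np.argwhere(r['region'])],np.float32);print(cv2.minAreaRect(w),ctrl.sense()['ft_force'])
E
```

```text
0.61 [ 548.54603983 -163.68614222   96.        ]
((552.2823486328125, -157.51699829101562), (185.2771453857422, 135.2334442138672), 0.7468844652175903) [ 0.22976085  1.48629591 -0.11759384]
```

View pics/c6.png

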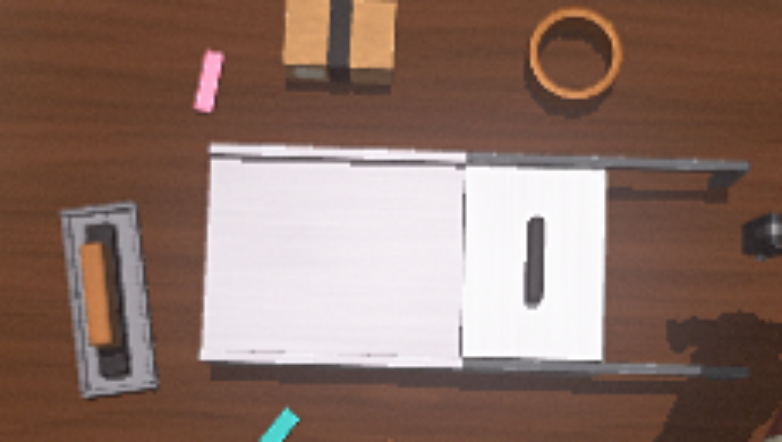

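The cover is shut against the deck edge (465,260), the deck is clear, the scraper is in its tray, and the bystanders in view haven't moved.

```bash
python3 -c "
from bench import ctrl
print(ctrl.hand_in())"
```

```text
the job is handed in; nothing more can be done
None
```

The job is done and handed in at about 24 s of the 72 s limit: the pictures show the deck cleared, the chips piled in the well, and the scraper upright in its tray, and the cover was pushed shut to its stop; no verdict came back.

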